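# Rewind the spring drive beside the fuse box

## Task

Rewind the grey spring drive: turn its crank clockwise, as seen looking straight at the sloping face, until the resistance suddenly drops away and the round steel pin in the face jumps up. Stop there, at most half a turn after that, let go of the crank and leave it still. Do not disturb the game controller, the bowl or the bulb tray.

Things in the scene. Friction and masses are not known exactly. Their poses are not given: they have to be found in the camera images.
- unit: The spring drive: a fixed grey wedge housing, 260 mm deep (x), 220 mm wide (y). Origin: centre of its underside. Its x axis points from its low front edge (40 mm high, towards the robot) to its high back (194 mm), y to its left, z up. Its sloping face rises 35 degrees from the level towards +x: in this frame the face normal is (-0.574, 0, 0.819), up-slope is (0.819, 0, 0.574).
- visor_edge (a point): Middle of the free edge of the clear acrylic visor, a 5 mm sheet 160 mm wide that stands square to the face near its upper edge, 128 mm up-slope from the crank axis and 165 mm high, so that it leans out over the crank: a hand coming straight down on the knob at the top of its turn hits it, one coming square to the face clears it.
- hub (a point): The point where the crank axis leaves the sloping face, 20 mm towards the front from the unit's origin and 117 mm above the board. Same axes as the unit.
- knob_mid (a point): Middle of the crank's black knob: round, 29 mm in diameter, 50 mm long, square to the face and free to spin on its own pin, so it can be held without turning the hand. This point lies 55 mm from the crank axis and 52 mm out from the face; the knob spans 24 to 74 mm out, the steel crank arm (22 mm wide) below it 14 to 22 mm. Turns with the knob: use only its position.
- crank (a joint): Angle of the crank (rad), growing clockwise as seen looking at the face. At 0 the knob is straight up-slope of the axis, at pi/2 on the unit's -y side. Starts between 0 and 1.6; end stops at 0 and 11.4. It first turns freely (about 1 N at the knob), then from 1.8 to 2.6 on needs 5 to 10 N; at an angle between 5.7 and 8.4, different each time, the resistance drops to 1 N. It stays where it is left.
- pin (a joint): Rise of the steel pin (m): about 0 (up to 0.002) before, jumps to 0.016 at the moment the resistance drops, and stays up.
- pin_top (a point): Top of the round steel pin (16 mm in diameter, in a dark collar) that stands in the black ring track around the crank, 85 mm from its axis. The nose takes it along clockwise while it winds. It stands 6 mm out of the face before and 22 mm after it has jumped up; then it stays in its place. Axes: x towards the crank axis, y clockwise along the ring, z out of the face.
- nose (a point): End of the crank's nose, a short steel bar opposite the knob (it points away from the knob), 66 mm from the crank axis, 22 mm out from the face. It turns with the crank. It comes up behind the pin, about 8 mm short of it, and takes it along; when the pin has jumped up the nose passes it freely.
- controller: Grey plastic game controller lying flat, about 170 x 110 x 53 mm. Origin: under its middle.
- bowl: Terracotta bowl with coin cells, 124 mm across, 50 mm high. Origin: centre of its foot.
- bulb_tray: Cardboard tray, 100 x 190 mm, with two round globe bulbs, caps up, 114 mm high. Origin: centre of its underside.

How it is judged:
By the outcome, as a careful person would: the job done as asked, in the order asked, and still so for the second after the job is handed in, with the robot touching nothing.
It also fails if it takes over 51 s, if anything falls off the work surface, if the arm or the gripper's body presses on something with over 40 N, if the wrist force passes 120 N, or if a joint passes its speed limit or range.

## Robot

A 6-joint arm with a two-finger parallel gripper is mounted at the origin on the work surface. World frame = base frame: x ahead of the robot, y to its left, z up, the work surface at z = 0. Lengths are in m, angles in rad, forces in N, time in s.
With the tool pointing down it reaches from about 0.375 to 0.9 m from the base axis. Payload 3.1 kg.
Tool frame: the origin (TCP) lies between the finger pads; the fingertips stand 22 mm ahead of it and the grasp point (between the pads) lies 3 mm ahead of it; z points along the fingers, y is the line along which they close (so a half turn about z gives the same grasp; the last joint's range is limited). The gripper opens to 85 mm and grips with 20 to 120 N. Pads are 22 mm wide; open, the fingers measure 114 mm over their backs; the gripper's body (76 mm by 85 mm) begins 54 mm behind the grasp point. The pads swing forward as they close: fully open they stand 13 mm farther back than shut.
Start: joints at [1.032, 0.527, 1.433, -0, 1.181, -0.178], TCP at [0.221, 0.585, 0.253] pointing down, gripper open.
Joint ranges: [-3.08, 3.08], [-0.75, 2.2], [0.22, 2.44], [-1.43, 4.57], [0, 2.65], [-2.85, 2.85]. Speed limits (rad/s): [2.79, 2.79, 3.14, 3.14, 3.14, 3.14].

## Interface

Orientations are given as a unit quaternion [x, y, z, w].
In Python, from station import env, capture, ticket gives the robot as it stands. The module is installed in compiled form; this text tells all that it offers.
- The arm moves only by the tool step_arm, never from a script. Its argument "steps" is a list of rows, each a list of 7 numbers: the turn, a rotation vector about the tool's x, y, z in degrees, then the shift along the tool's x, y, z in m, then the opening in per cent of the stroke, from 0 (shut) to 100 (fully open). In form: [[wx, wy, wz, x, y, z, grip], ...]. A call has 1 to 20 rows; each row is the pose to reach, as a shift and turn from the pose commanded when the call began, along the tool's axes at that moment; what a row does not reach only later rows make up. A row lasts 1/8 s, in which the tool goes at most 62.5 mm and 10.7 degrees, less where a joint would pass 70% of its speed; a pose out of reach is approached as far as the arm can. A call with a gripper value outside its range is refused whole. The fingers move at their own pace and stop on an object; the grip force is fixed at half the most. Time passes only in rows, so rows that repeat a pose let the fingers close. It gives the time, the measured TCP pose, the force, the opening and the grip force at its end, in the units of the state.
- env.sense(): the state, without advancing time (a new reading comes with each control period).
- capture(name): name is "side" or "top"; returns a dict with "color" (400x640x3 uint8, red, green, blue), "K" (3x3 intrinsics, pixels), "k1" (the pictures are not rectified: a ray, as slopes to the right and down, at radius r is drawn at 1 + k1 r^2 times it, then the intrinsics apply), "view" (4x4, takes a point from world to camera coordinates). Camera axes: x right, y down, z forward; pixel columns grow to the right and rows downward; lengths in m; the calibration is good to about 2 mm. A picture is of the moment at which its call begins. There is no depth.
- ticket.sign_off(): hands the job in; it is judged then, once.
The state is a dict: "clock": time; "qpos": joint angles; "joint_vel": joint speeds; "joint_efforts": joint torques, N m; "ee_pos": TCP position; "ee_rot": TCP orientation; "wrist_force": force on the tool from outside, world axes, zero at the start; "torque": the same for the moment, N m; "width": finger opening in m; "grip_force": force on a finger pad.
Only numpy, scipy, OpenCV 4.12 (cv2) and the standard library are available. Lean on these libraries where they do the work, as an engineer would, in place of code of your own. Each camera call takes 0.05 s, during which the arm holds its last target. There are 200 camera calls.

## Working session

There is one attempt and no reset: what is moved stays moved. The work goes in short steps, Python scripts to look and compute and a tool call to move; the robot and the scene stay as the last step left them, time stands still between calls to the robot, and variables do not carry over. Pictures are saved under pics/ and viewed, at most 10 in all, crops included, and the job is handed in when it is done.

Besides the shell and the picture viewer there is one more tool, called in YAML: its name, and indented under it one key for each argument. step_arm: Moves the arm, as the interface text tells. Its arguments: {"type":"object","properties":{"steps":{"type":"array","items":{"type":"array","items":{"type":"number"}}}},"required":["steps"]}

```bash
mkdir -p pics
python3 - <<'E'
from station import env,capture
import cv2,numpy as np
np.set_printoptions(precision=4,suppress=True)
for n in("side","top"):
    d=capture(n);cv2.imwrite(f"pics/{n}0.png",d["color"][:,:,::-1]);print(n,d["K"],d["k1"],d["view"])
s=env.sense();print(s)
E
```

```text
side [[449.9303   0.     312.9345]
 [  0.     449.9303 198.6987]
 [  0.       0.       1.    ]] -0.09528321787630763 [[ 0.8927 -0.4506  0.0004 -0.4741]
 [-0.2567 -0.5093 -0.8214  0.3228]
 [ 0.3703  0.7332 -0.5703  1.2945]
 [ 0.      0.      0.      1.    ]]
top [[467.7099   0.     315.7853]
 [  0.     467.7099 197.0803]
 [  0.       0.       1.    ]] -0.07187378850553607 [[-0.0036 -0.9998  0.0202 -0.0139]
 [-0.9935  0.0013 -0.1138  0.5523]
 [ 0.1137 -0.0205 -0.9933  1.7053]
 [ 0.      0.      0.      1.    ]]
{'clock': 0.1, 'qpos': array([ 1.0315,  0.5284,  1.4338, -0.    ,  1.1814, -0.1785]), 'joint_vel': array([-0.0004, -0.0019, -0.0027, -0.0003,  0.0004,  0.0005]), 'joint_efforts': array([ -0.0006, -44.3301, -17.8586,  -0.0002,   0.0039,  -0.    ]), 'ee_pos': array([0.2203, 0.5842, 0.2524]), 'ee_rot': array([ 0.1794,  0.9838, -0.001 , -0.0003]), 'wrist_force': array([-0.1124, -0.287 ,  0.0863]), 'torque': array([-0.013 , -0.0112,  0.0089]), 'grip_force': 0.0, 'width': 0.08545360985415577}
```

View pics/side0.png

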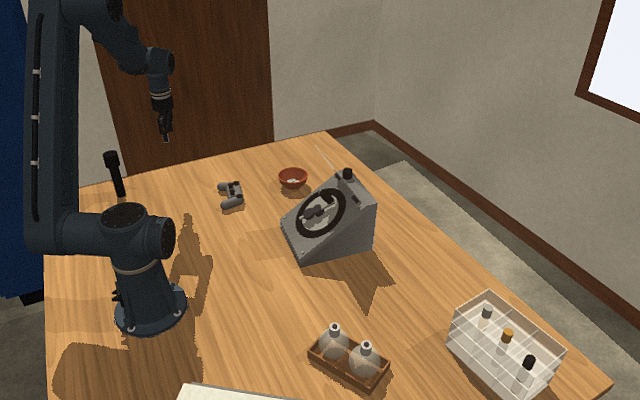

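View pics/top0.png

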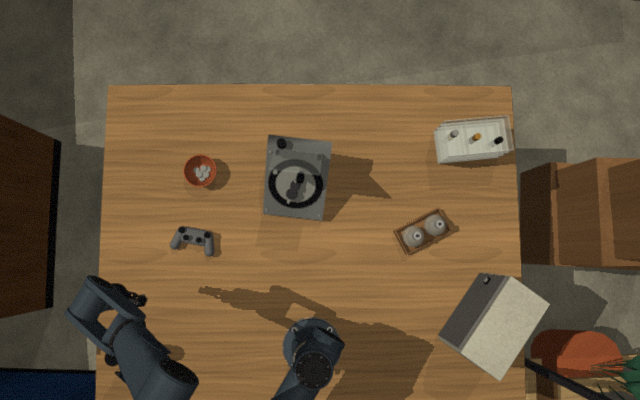

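Run:
```python
import cv2,numpy as np
a=cv2.imread("pics/top0.png")[125:230,250:350];b=cv2.imread("pics/side0.png")[160:275,270:390]
r=lambda x:cv2.resize(x,None,fx=5,fy=5,interpolation=cv2.INTER_CUBIC)
cv2.imwrite("pics/topc.png",r(a));cv2.imwrite("pics/sidec.png",r(b))
```

```text
(no output)
```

View pics/topc.png

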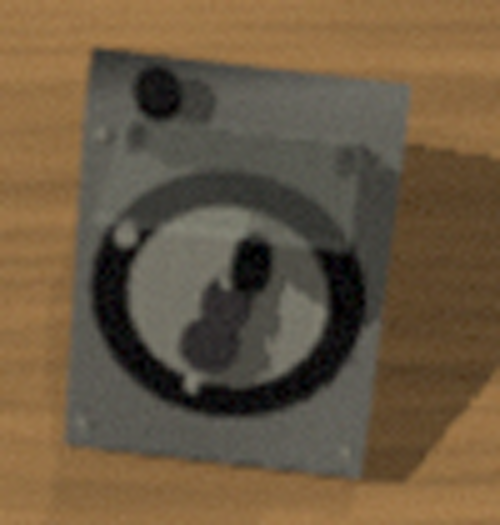

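View pics/sidec.png

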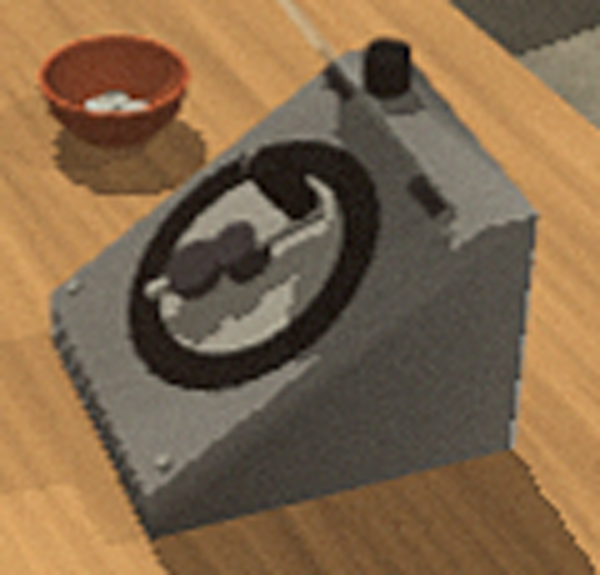

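The pictures show the unit with its crank at about 0.4: the knob is at (300,177) in top, the nose low left at (288,201), and the pin at left at (275,172). I'll fit the pose to the corners and knob.

```bash
cat > h.py <<'E'
import cv2,numpy as np
from scipy.spatial.transform import Rotation as R
from scipy.optimize import least_squares
np.set_printoptions(precision=4,suppress=True)
S=np.array([.574,0,.819])*[-1,1,1];U=np.array([.819,0,.574]);HUB=np.array([-.02,0,.117])
cr=lambda a,r,h:HUB+r*(np.cos(a)*U+np.sin(a)*np.array([0,-1,0]))+h*S
def world(p,q):return R.from_euler('z',q[2]).apply(p)+[q[0],q[1],0]
def proj(d,P):
    V=d["view"];return cv2.projectPoints(np.atleast_2d(P).astype(float),cv2.Rodrigues(V[:3,:3])[0],V[:3,3],d["K"],np.array([d["k1"],0,0,0.]))[0][:,0]
E
python3 - <<'E'
from h import *
from station import env,capture
T=capture("top");D=capture("side")
t=np.array([[93,50],[410,87],[65,443],[358,478],[251,262],[192,383]])/5+[250,125]-.4
s=np.array([[535,215],[512,448],[155,537],[150,495],[52,298],[284,182],[155,288]])/5+[270,160]-.4
def f(q):
    c=lambda x,y,z:np.array([x,y,z])
    a=q[3]
    P=[c(.13,.11,.194),c(.13,-.11,.194),c(-.13,.11,.04),c(-.13,-.11,.04),cr(a,.055,.06),cr(a+np.pi,.066,.022)]
    Q=[c(.13,-.11,.194),c(.13,-.11,0),c(-.13,-.11,0),c(-.13,-.11,.04),c(-.13,.11,.04),cr(a,.055,.052),cr(a+np.pi,.066,.022)]
    return np.r_[(proj(T,world(P,q))-t).ravel(),(proj(D,world(Q,q))-s).ravel()]
r=least_squares(f,[.55,.05,-.1,.4],loss='soft_l1');q=r.x
print(q);print(f(q).reshape(-1,2))
np.save("q.npy",q)
k=world(cr(q[3],.055,.052),q);print("knob",k)
n=R.from_euler('z',q[2]).apply(S);y=R.from_euler('z',q[2]).apply([0,1,0.]);z=-n;x=np.cross(y,z)
G=R.from_matrix(np.c_[x,y,z]);st=env.sense();C=R.from_quat(st["ee_rot"])
print("rotvec deg in tool",(C.inv()*G).as_rotvec(degrees=True))
for h in(.20,.05):
    p=world(cr(q[3],.055,h),q);print(h,p,"tool shift",C.inv().apply(p-st["ee_pos"]))
E
```

```text
[ 0.6085  0.0574 -0.1199  0.2951]
[[-0.3271 -0.5659]
 [ 0.2074 -0.3987]
 [-0.3945 -0.1869]
 [ 0.4244 -0.1522]
 [-0.3081  1.8602]
 [-0.3879  0.8024]
 [ 1.3308 -0.1282]
 [ 1.1017  0.232 ]
 [-0.5923  0.7403]
 [ 0.197  -0.1182]
 [-0.0289 -0.4718]
 [-0.1977 -0.0046]
 [-0.4453  0.2192]]
knob [0.5999 0.0423 0.1898]
rotvec deg in tool [ -4.2921 -34.8766 -13.346 ]
0.2 [0.5155 0.0524 0.311 ] tool shift [-0.4639 -0.3936 -0.0579]
0.05 [0.601  0.0421 0.1882] tool shift [-0.5476 -0.3729  0.0649]
```

step_arm:
  steps:
    - [-4.3,-34.9,-13.3,-0.464,-0.394,-0.058,100]
    - [-4.3,-34.9,-13.3,-0.464,-0.394,-0.058,100]
    - [-4.3,-34.9,-13.3,-0.464,-0.394,-0.058,100]
    - [-4.3,-34.9,-13.3,-0.464,-0.394,-0.058,100]
    - [-4.3,-34.9,-13.3,-0.464,-0.394,-0.058,100]
    - [-4.3,-34.9,-13.3,-0.464,-0.394,-0.058,100]
    - [-4.3,-34.9,-13.3,-0.464,-0.394,-0.058,100]
    - [-4.3,-34.9,-13.3,-0.464,-0.394,-0.058,100]
    - [-4.3,-34.9,-13.3,-0.464,-0.394,-0.058,100]
    - [-4.3,-34.9,-13.3,-0.464,-0.394,-0.058,100]
    - [-4.3,-34.9,-13.3,-0.464,-0.394,-0.058,100]
    - [-4.3,-34.9,-13.3,-0.464,-0.394,-0.058,100]
    - [-4.3,-34.9,-13.3,-0.464,-0.394,-0.058,100]
    - [-4.3,-34.9,-13.3,-0.464,-0.394,-0.058,100]
    - [-4.3,-34.9,-13.3,-0.464,-0.394,-0.058,100]
    - [-4.3,-34.9,-13.3,-0.464,-0.394,-0.058,100]

```text
clock: 2.2
ee_pos: [0.5154, 0.053, 0.3113]
ee_rot: [0.057, 0.952, -0.017, 0.301]
wrist_force: [0.5, -0.5, 0.1]
width: 0.0854
grip_force: 0.0
```

Run:
```python
from h import *
from station import env,capture
q=np.load("q.npy");st=env.sense();C=R.from_quat(st["ee_rot"])
for h in(.20,.10,.05):
    p=world(cr(q[3],.055,h),q);print(h,"tool shift",C.inv().apply(p-st["ee_pos"]))
print(st["qpos"])
im=[]
for n in("side","top"):
    d=capture(n);P=proj(d,world(cr(q[3],.055,.074),q))[0];print(n,P);u,v=(P-[30,35]).astype(int)
    im.append(cv2.resize(d["color"][v:v+70,u:u+60,::-1],None,fx=6,fy=6,interpolation=cv2.INTER_CUBIC))
cv2.imwrite("pics/a.png",np.hstack(im))
```

```text
0.2 tool shift [-0.     -0.0006  0.0004]
0.1 tool shift [ 0.     -0.0007  0.1004]
0.05 tool shift [ 0.0001 -0.0008  0.1504]
[-0.1117  0.1598  2.0237 -0.0092  0.346  -1.555 ]
side [322.5863 192.0712]
top [299.154  180.6957]
```

View pics/a.png

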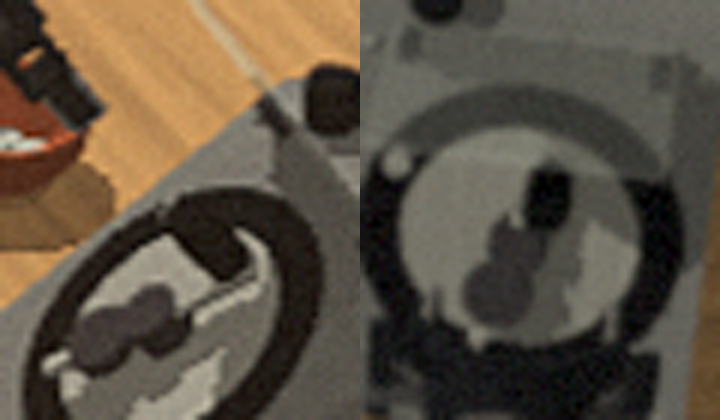

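The crops show the knob end where the fit puts it: side about (323,192), top about (299,181), with the open fingers below it. I'll move in square to the face.

step_arm:
  steps:
    - [0,0,0,0,-0.001,0.03,100]
    - [0,0,0,0,-0.001,0.06,100]
    - [0,0,0,0,-0.001,0.09,100]
    - [0,0,0,0,-0.001,0.11,100]
    - [0,0,0,0,-0.001,0.13,100]
    - [0,0,0,0,-0.001,0.15,100]
    - [0,0,0,0,-0.001,0.15,100]
    - [0,0,0,0,-0.001,0.15,0]
    - [0,0,0,0,-0.001,0.15,0]
    - [0,0,0,0,-0.001,0.15,0]
    - [0,0,0,0,-0.001,0.15,0]
    - [0,0,0,0,-0.001,0.15,0]
    - [0,0,0,0,-0.001,0.15,0]

```text
clock: 3.92
ee_pos: [0.6011, 0.0412, 0.1895]
ee_rot: [0.058, 0.952, -0.017, 0.302]
wrist_force: [-3.4, 0.2, 5.5]
width: 0.0268
grip_force: 58.6
```

Run:
```python
from h import *
from station import env
q=np.load("q.npy");s=env.sense();print(s["qpos"],s["width"],s["grip_force"],s["wrist_force"])
p=R.from_euler('z',-q[2]).apply(s["ee_pos"]-[q[0],q[1],0])-HUB
print("up,-y,out",p@U,-p[1],p@S,np.arctan2(-p[1],p@U))
a0=q[3]
for k0 in range(4):
  print([[0,0,0,round(-.055*(np.cos(a)-np.cos(b)),4),round(-.055*(np.sin(a)-np.sin(b)),4),0,0] for b in [a0+k0*np.radians(120)] for a in b+np.radians(6)*np.arange(1,21)])
```

```text
[-0.1163  0.4951  1.9743 -0.0192  0.0583 -1.5473] 0.02680826219179003 58.56349893007064 [-3.3684  0.2473  5.5178]
up,-y,out 0.053565938915316885 0.016891482490836916 0.05102376187760188 0.3054700916429386
[[0, 0, 0, np.float64(0.002), np.float64(-0.0054), 0, 0], [0, 0, 0, np.float64(0.0045), np.float64(-0.0106), 0, 0], [0, 0, 0, np.float64(0.0075), np.float64(-0.0155), 0, 0], [0, 0, 0, np.float64(0.0111), np.float64(-0.02), 0, 0], [0, 0, 0, np.float64(0.015), np.float64(-0.0242), 0, 0], [0, 0, 0, np.float64(0.0195), np.float64(-0.0279), 0, 0], [0, 0, 0, np.float64(0.0242), np.float64(-0.0311), 0, 0], [0, 0, 0, np.float64(0.0293), np.float64(-0.0338), 0, 0], [0, 0, 0, np.float64(0.0346), np.float64(-0.036), 0, 0], [0, 0, 0, np.float64(0.0402), np.float64(-0.0376), 0, 0], [0, 0, 0, np.float64(0.0458), np.float64(-0.0386), 0, 0], [0, 0, 0, np.float64(0.0516), np.float64(-0.039), 0, 0], [0, 0, 0, np.float64(0.0573), np.float64(-0.0388), 0, 0], [0, 0, 0, np.float64(0.063), np.float64(-0.038), 0, 0], [0, 0, 0, np.float64(0.0686), np.float64(-0.0366), 0, 0], [0, 0, 0, np.float64(0.074), np.
[... 3020 characters left out ...]
), 0, 0], [0, 0, 0, np.float64(0.0346), np.float64(-0.036), 0, 0], [0, 0, 0, np.float64(0.0402), np.float64(-0.0376), 0, 0], [0, 0, 0, np.float64(0.0458), np.float64(-0.0386), 0, 0], [0, 0, 0, np.float64(0.0516), np.float64(-0.039), 0, 0], [0, 0, 0, np.float64(0.0573), np.float64(-0.0388), 0, 0], [0, 0, 0, np.float64(0.063), np.float64(-0.038), 0, 0], [0, 0, 0, np.float64(0.0686), np.float64(-0.0366), 0, 0], [0, 0, 0, np.float64(0.074), np.float64(-0.0347), 0, 0], [0, 0, 0, np.float64(0.0792), np.float64(-0.0321), 0, 0], [0, 0, 0, np.float64(0.0841), np.float64(-0.0291), 0, 0], [0, 0, 0, np.float64(0.0886), np.float64(-0.0256), 0, 0], [0, 0, 0, np.float64(0.0928), np.float64(-0.0216), 0, 0]]
```

```bash
cat > k.py <<'E'
from h import *
from station import env
Q=np.array([[1.0315,.5284,1.4338,0,1.1814,-.1785],[-.1117,.1598,2.0237,-.0092,.346,-1.555],[-.1163,.4951,1.9743,-.0192,.0583,-1.5473]])
P=np.array([[.2203,.5842,.2524],[.5154,.053,.3113],[.6011,.0412,.1895]])
E=R.from_quat([[.1794,.9838,-.001,-.0003],[.057,.952,-.017,.301],[.058,.952,-.017,.302]])
def fk(j,g):
    h0,a,L1,L2,L3,c=g
    A=R.from_euler('z',j[0]);F=A*R.from_euler('y',j[1]+j[2])
    T=F*R.from_euler('zyz',[0,0,0])*R.from_euler('ZYZ',[j[3],j[4],j[5]+c])
    up=A*R.from_euler('y',j[1])
    return up.apply([0,0,L1])+A.apply([a,0,h0])+F.apply([0,0,L2])+T.apply([0,0,L3]),T
def fg(g):
    o=[]
    for j,p,e in zip(Q,P,E):
        x,T=fk(j,g);o+=[x-p,.2*(e.inv()*T).as_rotvec()]
    return np.ravel(o)
best=min((least_squares(fg,[.3,0,.45,.4,.2,c],) for c in(0,1.57,3.14,-1.57)),key=lambda r:r.cost)
g=best.x
q=np.load("q.npy")
def tool(a,t,h=.051):  # crank angle, tilt (deg, + = more vertical)
    B=R.from_euler('z',q[2]);z=B.apply(-S);y=B.apply([0,1,0]);x=np.cross(y,z)
    G=R.from_matrix(np.c_[x,y,z])*R.from_euler('y',t,degrees=True)
    p=world(cr(a,.055,h-.003),q)-G.apply([0,0,.003])  # grasp point kept
    return p,G
def ik(p,G,j0):
    f=lambda j:np.r_[fk(j,g)[0]-p,.2*(fk(j,g)[1].inv()*G).as_rotvec()]
    r=least_squares(f,j0);return r.x,np.abs(r.fun).max()
E
python3 - <<'E'
from k import *
print(g,np.abs(best.fun).max(), fg(g).reshape(-1,3))
p,G=tool(.3,10);print("z with tilt",G.as_matrix()[:,2])
for t in(0,5,10,15,20,30):
    print(t)
    j=np.array([-.116,.4,1.9,-.02,.25,-1.55])
    for a in np.arange(.3,.3+6.3,.785):
        p,G=tool(a,t);j,e=ik(p,G,j);print("  %.2f"%a,j,"%.4f"%e)
E
```

```text
[0.096  0.1231 0.4798 0.2671 0.1444 1.5711] 0.1110427312271605 [[ 0.0938 -0.0594  0.0117]
 [-0.      0.      0.0001]
 [-0.0177 -0.1093 -0.0134]
 [ 0.0001  0.      0.0001]
 [-0.0047 -0.111   0.0017]
 [ 0.0001  0.0001 -0.0001]]
z with tilt [ 0.42   -0.0506 -0.9061]
0
  0.30 [ 0.0998  0.5034  1.9668 -1.0552  0.1443 -0.3394] 0.0000
  1.08 [ 0.0454  0.4954  2.0868 -2.0177  0.1049  0.5845] 0.0000
  1.87 [ 0.0493  0.5096  2.2431 -2.7156  0.2361  1.294 ] 0.0000
  2.65 [ 0.1199  0.5405  2.3441 -2.7508  0.3661  1.401 ] 0.0000
  3.44 [ 0.2129  0.5533  2.3177 -2.5887  0.3651  1.3235] 0.0000
  4.22 [ 0.262   0.5432  2.1844 -2.2074  0.2692  0.9717] 0.0000
  5.01 [ 0.2442  0.5305  2.0324 -1.576   0.2059  0.3076] 0.0000
  5.79 [ 0.1789  0.5182  1.945  -1.0956  0.1912 -0.2359] 0.0000
  6.58 [ 0.1001  0.5035  1.9665 -1.0541  0.1446 -0.3404] 0.0000
5
  0.30 [ 0.0953  0.5067  1.9186 -0.4912  0.2286 -0.9036] 0.0000
  1.08 [ 0.0418  0.4957  2.0391 -0.7411  0.1197 -0.6932] 0.0000
  1.87 [ 0.0454  0.5043  2.1956 -2.3168  0.1123  0.8923] 0.0000
  2.65 [ 0.1142  0.5301  2.2966 -2.6037  0.2286  1.2478] 0.0000

[... 1935 characters left out ...]
 [ 0.1551  0.5504  1.7518 -0.1268  0.5903 -1.1995] 0.0000
  6.58 [ 0.0822  0.5366  1.7713 -0.0953  0.5786 -1.2958] 0.0000
30
  0.30 [ 0.0734  0.5702  1.6741 -0.0232  0.8113 -1.3625] 0.0000
  1.08 [ 0.0245  0.549   1.7998 -0.0194  0.7062 -1.4125] 0.0000
  1.87 [ 0.0265  0.539   1.961  -0.0242  0.555  -1.4046] 0.0000
  2.65 [ 0.0864  0.5474  2.0644 -0.0418  0.4442 -1.3278] 0.0000
  3.44 [ 0.1674  0.5605  2.0437 -0.0566  0.4539 -1.2339] 0.0000
  4.22 [ 0.213   0.571   1.9128 -0.0526  0.5755 -1.1952] 0.0000
  5.01 [ 0.2002  0.5811  1.753  -0.0416  0.7246 -1.221 ] 0.0000
  5.79 [ 0.1436  0.5836  1.6549 -0.0312  0.8186 -1.2872] 0.0000
  6.58 [ 0.0736  0.5703  1.6738 -0.0232  0.8115 -1.3623] 0.0000
```

```bash
sed -i 's/h0,a,L1,L2,L3,c=g/h0,a,L1,L2,L3,c,b=g/; s/A.apply(\[a,0,h0\])/A.apply([a,b,h0])/; s/\.2,c\],)/.2,c,.1],)/' k.py
python3 - <<'E'
from k import *
print(g,np.abs(best.fun).max())
for t in(0,8,15,22,30):
    print(t)
    j=np.array([-.116,.4,1.9,-.02,.25,-1.55])
    for a in np.arange(.3,.3+6.2,.785):
        p,G=tool(a,t);j,e=ik(p,G,j);print("  %.2f"%a,j,"%.4f"%e)
E
```

```text
[0.0998 0.1144 0.4849 0.2727 0.1503 1.5711 0.1108] 0.012603488534060181
0
  0.30 [-0.1146  0.4842  2.0066 -0.0771  0.0397 -1.4897] 0.0000
  1.08 [-0.1818  0.4766  2.1261 -0.4609 -0.0799 -1.1621] 0.0000
  1.87 [-0.1954  0.4923  2.2827 -0.178  -0.2471 -1.4602] 0.0000
  2.65 [-0.136   0.5252  2.3846 -0.0249 -0.3795 -1.5611] 0.0000
  3.44 [-0.0372  0.5381  2.3576  0.1327 -0.3667 -1.6272] 0.0000
  4.22 [ 0.0294  0.5264  2.223   0.3838 -0.23   -1.8231] 0.0000
  5.01 [ 0.027   0.5123  2.0712  1.0519 -0.0969 -2.5003] 0.0000
  5.79 [-0.0318  0.4992  1.9847  2.333  -0.0699 -3.8331] 0.0000
8
  0.30 [-0.1148  0.4911  1.9269 -0.0094  0.252  -1.5574] 0.0000
  1.08 [-0.1795  0.4787  2.0468  0.1851  0.1476 -1.8073] 0.0000
  1.87 [-0.1924  0.4852  2.2032 -1.0846 -0.0372 -0.5513] 0.0000
  2.65 [-0.1354  0.5093  2.3047 -0.0488 -0.1442 -1.5365] 0.0000
  3.44 [-0.0406  0.5229  2.2799  0.268  -0.1365 -1.766 ] 0.0000
  4.22 [ 0.0237  0.5197  2.1476  1.6747 -0.0654 -3.1179] 0.0000
  5.01 [ 0.0218  0.514   1.9949  2.7684 -0.177  -4.2184] 0.0000
  5.79 [-0.0349  0.5058  1.906   2.9922 -0.2624 -4.4925] 0.0000

[... 844 characters left out ...]
 [ 0.0139  0.5341  2.0155 -0.0837  0.3678 -1.3624] 0.0000
  5.01 [ 0.0128  0.5394  1.8598 -0.0603  0.5178 -1.3893] 0.0000
  5.79 [-0.0401  0.5383  1.7662 -0.0313  0.6108 -1.4676] 0.0000
30
  0.30 [-0.1153  0.5532  1.7059 -0.0006  0.7949 -1.5661] 0.0000
  1.08 [-0.1734  0.5321  1.8298  0.0073  0.6922 -1.63  ] 0.0000
  1.87 [-0.1846  0.5222  1.9895  0.011   0.5424 -1.6448] 0.0000
  2.65 [-0.1336  0.5308  2.0925  0.0029  0.4307 -1.5873] 0.0000
  3.44 [-0.0494  0.544   2.0718 -0.0145  0.4384 -1.4877] 0.0000
  4.22 [ 0.0087  0.5545  1.9416 -0.0212  0.5587 -1.425 ] 0.0000
  5.01 [ 0.0079  0.5644  1.7835 -0.0172  0.7068 -1.4307] 0.0000
  5.79 [-0.043   0.5666  1.6869 -0.0094  0.8007 -1.4879] 0.0000
```

```bash
cat > rows.py <<'E'
from k import *
import sys
tl=lambda a:16-10*np.cos(a)
def rows(a0,t0,d,n=20):
    p0,G0=tool(a0,t0);o=[]
    for i in range(1,n+1):
        a=a0+np.radians(d)*i;p,G=tool(a,tl(a));w=(G0.inv()*G).as_rotvec(degrees=True);x=G0.inv().apply(p-p0)
        o.append([0,round(float(w[1]),1),0]+[round(float(v),4) for v in x]+[0])
    return o,a
if __name__=="__main__":
    a=.295;t=0
    for k in range(4):
        o,a=rows(a,t,6);t=tl(a);print("to %.2f"%a,o)
    j=np.array([-.116,.4,1.9,-.02,.25,-1.55])
    for a in np.arange(.3,6.6,.3):
        j,e=ik(*tool(a,tl(a)),j);print(j)
E
python3 rows.py
```

```text
to 2.39 [[0, 6.8, 0, 0.0016, -0.0054, 0.0, 0], [0, 7.2, 0, 0.0041, -0.0106, 0.0, 0], [0, 7.8, 0, 0.0071, -0.0155, 0.0, 0], [0, 8.4, 0, 0.0106, -0.02, 0.0, 0], [0, 9.2, 0, 0.0146, -0.0242, 0.0, 0], [0, 10.0, 0, 0.0189, -0.0279, 0.0, 0], [0, 10.8, 0, 0.0237, -0.0311, 0.0001, 0], [0, 11.8, 0, 0.0287, -0.0338, 0.0001, 0], [0, 12.7, 0, 0.034, -0.036, 0.0001, 0], [0, 13.7, 0, 0.0395, -0.0376, 0.0001, 0], [0, 14.8, 0, 0.0451, -0.0386, 0.0001, 0], [0, 15.8, 0, 0.0508, -0.039, 0.0001, 0], [0, 16.9, 0, 0.0565, -0.0388, 0.0001, 0], [0, 17.9, 0, 0.0621, -0.038, 0.0001, 0], [0, 18.9, 0, 0.0677, -0.0366, 0.0002, 0], [0, 19.9, 0, 0.073, -0.0347, 0.0002, 0], [0, 20.8, 0, 0.0781, -0.0322, 0.0002, 0], [0, 21.7, 0, 0.083, -0.0291, 0.0002, 0], [0, 22.5, 0, 0.0875, -0.0256, 0.0002, 0], [0, 23.3, 0, 0.0916, -0.0216, 0.0002, 0]]
to 4.48 [[0, 0.7, 0, 0.0034, 0.0044, 0.0015, 0], [0, 1.3, 0, 0.0063, 0.0092, 0.0027, 0], [0, 1.8, 0, 0.0088, 0.0142, 0.0038, 0], [0, 2.1, 0, 0.0107, 0.0196, 0.0047, 0], [0, 2.4, 0, 0.0122, 0.0251, 0.0053, 0], [0, 2.6, 0, 0.0131, 0.0308, 0.0057, 0], [0, 2.7, 0, 0.0135, 0.0365, 0.005
[... 2603 characters left out ...]

[-0.1576  0.5109  2.133   0.0262  0.2946 -1.633 ]
[-0.1294  0.52    2.1413  0.0055  0.306  -1.5856]
[-0.0967  0.5275  2.138  -0.0118  0.3169 -1.537 ]
[-0.0629  0.5324  2.1231 -0.0282  0.3268 -1.4881]
[-0.0314  0.5344  2.0983 -0.0471  0.3344 -1.4394]
[-0.0051  0.534   2.0663 -0.0705  0.338  -1.3921]
[ 0.0137  0.5317  2.0308 -0.0987  0.3362 -1.3483]
[ 0.0235  0.5282  1.9957 -0.1295  0.3279 -1.3112]
[ 0.0238  0.5237  1.9643 -0.1589  0.3133 -1.2846]
[ 0.0149  0.5185  1.9394 -0.1811  0.2935 -1.2731]
[-0.0021  0.5128  1.9226 -0.1894  0.2707 -1.2818]
[-0.0259  0.5066  1.9148 -0.1768  0.2479 -1.316 ]
[-0.0544  0.5003  1.9161 -0.1388  0.2285 -1.3783]
[-0.0854  0.4942  1.9261 -0.0782  0.2157 -1.4645]
```

step_arm:
  steps:
    - [0,3.5,0,0,0,0,0]
    - [0,6.8,0,0.0016,-0.0054,0,0]
    - [0,7.2,0,0.0041,-0.0106,0,0]
    - [0,7.8,0,0.0071,-0.0155,0,0]
    - [0,8.4,0,0.0106,-0.02,0,0]
    - [0,9.2,0,0.0146,-0.0242,0,0]
    - [0,10.0,0,0.0189,-0.0279,0,0]
    - [0,10.8,0,0.0237,-0.0311,0,0]
    - [0,11.8,0,0.0287,-0.0338,0,0]
    - [0,12.7,0,0.034,-0.036,0,0]

```text
clock: 5.18
ee_pos: [0.5698, 0.0081, 0.1698]
ee_rot: [0.059, 0.979, -0.011, 0.196]
wrist_force: [-2.2, 0.0, 6.0]
width: 0.0271
grip_force: 60.5
```

```bash
cat > chk.py <<'E'
from k import *
s=env.sense();G=R.from_quat(s["ee_rot"])
p=R.from_euler('z',-q[2]).apply(s["ee_pos"]+G.apply([0,0,.003])-[q[0],q[1],0])-HUB
u,v=p@U,-p[1];a=np.arctan2(v,u)
f=R.from_euler('z',-q[2]).apply(s["wrist_force"]);fu,fv=f@U,-f[1]
print("angle",a,"radius",np.hypot(u,v),"out",p@S,"tang F",-fu*np.sin(a)+fv*np.cos(a),"rad F",fu*np.cos(a)+fv*np.sin(a),"norm F",f@S,"width",s["width"],s["qpos"])
E
python3 chk.py
```

```text
angle 1.2237299685676448 radius 0.05694516461745236 out 0.047517971413272214 tang F -1.5206263291271458 rad F 0.8218834352137976 norm F 6.166439431862233 width 0.027091474931547305 [-0.1965  0.4923  1.9249  0.0912  0.3325 -1.7262]
```

```bash
python3 -c "
from rows import *
a=.295+np.radians(54)
for k in range(4):
    o,b=rows(a,tl(a),6);a=b;print('to %.3f'%a,o)"
```

```text
to 3.332 [[0, 1.0, 0, 0.0053, -0.0016, 0.0012, 0], [0, 2.0, 0, 0.0108, -0.0026, 0.0025, 0], [0, 3.1, 0, 0.0164, -0.003, 0.0037, 0], [0, 4.1, 0, 0.0219, -0.0028, 0.005, 0], [0, 5.2, 0, 0.0274, -0.002, 0.0063, 0], [0, 6.2, 0, 0.0328, -0.0007, 0.0075, 0], [0, 7.2, 0, 0.0381, 0.0013, 0.0087, 0], [0, 8.1, 0, 0.0431, 0.0038, 0.0099, 0], [0, 9.0, 0, 0.0478, 0.0069, 0.0109, 0], [0, 9.8, 0, 0.0522, 0.0104, 0.0119, 0], [0, 10.6, 0, 0.0562, 0.0144, 0.0129, 0], [0, 11.2, 0, 0.0598, 0.0188, 0.0137, 0], [0, 11.8, 0, 0.0629, 0.0236, 0.0144, 0], [0, 12.3, 0, 0.0655, 0.0286, 0.015, 0], [0, 12.7, 0, 0.0676, 0.034, 0.0155, 0], [0, 13.0, 0, 0.0691, 0.0395, 0.0158, 0], [0, 13.2, 0, 0.0701, 0.0452, 0.0161, 0], [0, 13.3, 0, 0.0705, 0.0509, 0.0162, 0], [0, 13.2, 0, 0.0703, 0.0567, 0.0161, 0], [0, 13.1, 0, 0.0696, 0.0624, 0.0159, 0]]
to 5.426 [[0, -0.3, 0, -0.0012, 0.0056, -0.0006, 0], [0, -0.6, 0, -0.003, 0.011, -0.0015, 0], [0, -1.1, 0, -0.0052, 0.0162, -0.0026, 0], [0, -1.6, 0, -0.0079, 0.0211, -0.0039, 0], [0, -2.3, 0, -0.0111, 0.0256, -0.0054, 0], [0, -3.0, 0, -0.0146, 0.0298, -0.0072, 0], [0, -3.8, 0, 
[... 1582 characters left out ...]
0.0037, 0], [0, 4.1, 0, 0.0219, -0.0028, 0.005, 0], [0, 5.2, 0, 0.0274, -0.002, 0.0063, 0], [0, 6.2, 0, 0.0328, -0.0007, 0.0075, 0], [0, 7.2, 0, 0.0381, 0.0013, 0.0087, 0], [0, 8.1, 0, 0.0431, 0.0038, 0.0099, 0], [0, 9.0, 0, 0.0478, 0.0069, 0.0109, 0], [0, 9.8, 0, 0.0522, 0.0104, 0.0119, 0], [0, 10.6, 0, 0.0562, 0.0144, 0.0129, 0], [0, 11.2, 0, 0.0598, 0.0188, 0.0137, 0], [0, 11.8, 0, 0.0629, 0.0236, 0.0144, 0], [0, 12.3, 0, 0.0655, 0.0286, 0.015, 0], [0, 12.7, 0, 0.0676, 0.034, 0.0155, 0], [0, 13.0, 0, 0.0691, 0.0395, 0.0158, 0], [0, 13.2, 0, 0.0701, 0.0452, 0.0161, 0], [0, 13.3, 0, 0.0705, 0.0509, 0.0162, 0], [0, 13.2, 0, 0.0703, 0.0567, 0.0161, 0], [0, 13.1, 0, 0.0696, 0.0624, 0.0159, 0]]
```

step_arm:
  steps:
    - [0,1.0,0,0.0053,-0.0016,0.0012,0]
    - [0,2.0,0,0.0108,-0.0026,0.0025,0]
    - [0,3.1,0,0.0164,-0.003,0.0037,0]
    - [0,4.1,0,0.0219,-0.0028,0.005,0]
    - [0,5.2,0,0.0274,-0.002,0.0063,0]
    - [0,6.2,0,0.0328,-0.0007,0.0075,0]
    - [0,7.2,0,0.0381,0.0013,0.0087,0]
    - [0,8.1,0,0.0431,0.0038,0.0099,0]
    - [0,9.0,0,0.0478,0.0069,0.0109,0]
    - [0,9.8,0,0.0522,0.0104,0.0119,0]
    - [0,10.6,0,0.0562,0.0144,0.0129,0]
    - [0,11.2,0,0.0598,0.0188,0.0137,0]
    - [0,11.8,0,0.0629,0.0236,0.0144,0]
    - [0,12.3,0,0.0655,0.0286,0.015,0]
    - [0,12.7,0,0.0676,0.034,0.0155,0]
    - [0,13.0,0,0.0691,0.0395,0.0158,0]
    - [0,13.2,0,0.0701,0.0452,0.0161,0]
    - [0,13.3,0,0.0705,0.0509,0.0162,0]
    - [0,13.2,0,0.0703,0.0567,0.0161,0]
    - [0,13.1,0,0.0696,0.0624,0.0159,0]

```text
clock: 7.68
ee_pos: [0.5173, 0.076, 0.1271]
ee_rot: [0.06, 0.995, -0.005, 0.079]
wrist_force: [-3.9, -9.1, 1.2]
width: 0.0273
grip_force: 60.9
```

```bash
python3 chk.py
```

```text
angle -3.005305240098732 radius 0.05564810620072739 out 0.04733356335181969 tang F -9.595956292724162 rad F 0.2339532269859994 norm F 2.5838918657962986 width 0.02732727832483615 [-0.0625  0.5542  1.9048 -0.0209  0.5236 -1.4963]
```

step_arm:
  steps:
    - [0,-0.3,0,-0.0012,0.0056,-0.0006,0]
    - [0,-0.6,0,-0.003,0.011,-0.0015,0]
    - [0,-1.1,0,-0.0052,0.0162,-0.0026,0]
    - [0,-1.6,0,-0.0079,0.0211,-0.0039,0]
    - [0,-2.3,0,-0.0111,0.0256,-0.0054,0]
    - [0,-3.0,0,-0.0146,0.0298,-0.0072,0]
    - [0,-3.8,0,-0.0186,0.0335,-0.0091,0]
    - [0,-4.7,0,-0.0228,0.0367,-0.0111,0]
    - [0,-5.6,0,-0.0273,0.0394,-0.0133,0]
    - [0,-6.5,0,-0.0321,0.0416,-0.0157,0]
    - [0,-7.6,0,-0.037,0.0432,-0.0181,0]
    - [0,-8.6,0,-0.0421,0.0442,-0.0205,0]
    - [0,-9.6,0,-0.0472,0.0446,-0.023,0]
    - [0,-10.7,0,-0.0523,0.0444,-0.0255,0]
    - [0,-11.7,0,-0.0574,0.0436,-0.028,0]
    - [0,-12.7,0,-0.0624,0.0422,-0.0304,0]
    - [0,-13.7,0,-0.0672,0.0403,-0.0328,0]
    - [0,-14.7,0,-0.0718,0.0377,-0.035,0]
    - [0,-15.5,0,-0.0761,0.0347,-0.0371,0]
    - [0,-16.4,0,-0.0802,0.0312,-0.0391,0]

```text
clock: 10.18
ee_pos: [0.587, 0.106, 0.1744]
ee_rot: [0.059, 0.975, -0.01, 0.214]
wrist_force: [-7.5, 30.7, -3.0]
width: 0.0268
grip_force: 62.5
```

```bash
python3 chk.py
```

```text
angle -1.0463035725705057 radius 0.052875341924086446 out 0.04816498894755174 tang F -24.201769331178795 rad F 20.218897505697775 norm F 3.946164462893312 width 0.026843178128950967 [ 0.0151  0.512   1.8726 -0.1556  0.3309 -1.2989]
```

step_arm:
  steps:
    - [0,0,0,0,0,0,0]
    - [0,0,0,0,0,0,0]

```text
clock: 10.42
ee_pos: [0.5911, 0.1031, 0.1772]
ee_rot: [0.058, 0.974, -0.011, 0.219]
wrist_force: [-4.4, 14.0, 1.4]
width: 0.027
grip_force: 61.9
```

```bash
python3 chk.py
python3 - <<'E'
from k import *
from station import capture
im=[]
for n in("side","top"):
    d=capture(n);P=proj(d,world(HUB,q))[0];print(P);u,v=(P-[33,45]).astype(int)
    im.append(cv2.resize(d["color"][v:v+90,u:u+66,::-1],None,fx=6,fy=6,interpolation=cv2.INTER_CUBIC))
cv2.imwrite("pics/b.png",np.hstack(im))
E
```

```text
angle -0.9376058409006658 radius 0.0537188016014764 out 0.04797080965956542 tang F -11.280253109354323 rad F 8.280187273237837 norm F 4.619286543012337 width 0.02696485671958584 [ 0.0107  0.51    1.8676 -0.1615  0.3294 -1.2989]
[320.3392 212.3304]
[295.0309 184.1485]
```

View pics/b.png

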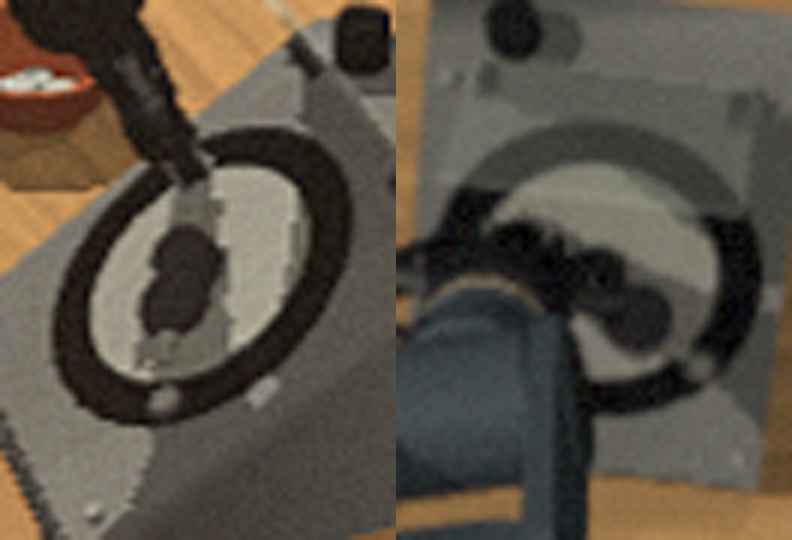

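The picture shows the pin still low, at (347,208) in top, just ahead of the nose. The arm had lagged and has now caught up, so I'll continue more slowly.

```bash
python3 -c "
from rows import *
a=.295+np.radians(54+240)
for k in range(3):
    o,b=rows(a,tl(a),4.5,18);a=b;print('to %.3f'%a,o+o[-1:]*2)"
```

```text
to 6.840 [[0, -0.6, 0, -0.0031, -0.003, -0.0005, 0], [0, -1.1, 0, -0.0059, -0.0061, -0.001, 0], [0, -1.6, 0, -0.0085, -0.0096, -0.0014, 0], [0, -2.0, 0, -0.0108, -0.0132, -0.0018, 0], [0, -2.4, 0, -0.0129, -0.0169, -0.0022, 0], [0, -2.7, 0, -0.0146, -0.0209, -0.0025, 0], [0, -3.0, 0, -0.016, -0.0249, -0.0027, 0], [0, -3.2, 0, -0.0172, -0.0291, -0.0029, 0], [0, -3.3, 0, -0.0179, -0.0333, -0.003, 0], [0, -3.4, 0, -0.0184, -0.0376, -0.0031, 0], [0, -3.5, 0, -0.0186, -0.042, -0.0031, 0], [0, -3.4, 0, -0.0184, -0.0463, -0.0031, 0], [0, -3.3, 0, -0.0178, -0.0506, -0.003, 0], [0, -3.2, 0, -0.017, -0.0548, -0.0028, 0], [0, -2.9, 0, -0.0158, -0.0589, -0.0027, 0], [0, -2.7, 0, -0.0143, -0.063, -0.0024, 0], [0, -2.3, 0, -0.0125, -0.0669, -0.0021, 0], [0, -1.9, 0, -0.0104, -0.0706, -0.0018, 0], [0, -1.9, 0, -0.0104, -0.0706, -0.0018, 0], [0, -1.9, 0, -0.0104, -0.0706, -0.0018, 0]]
to 8.254 [[0, 0.4, 0, 0.0024, -0.0036, 0.0003, 0], [0, 0.9, 0, 0.005, -0.0069, 0.0007, 0], [0, 1.5, 0, 0.0079, -0.0101, 0.0011, 0], [0, 2.0, 0, 0.0111, -0.013, 0.0015, 0], [0, 2.7, 0, 0.0144, -0.0157, 0.0019, 0], [0, 3
[... 709 characters left out ...]
, 0.0105, 0.0064, 0.0038, 0], [0, 2.7, 0, 0.0136, 0.0091, 0.005, 0], [0, 3.2, 0, 0.0165, 0.012, 0.006, 0], [0, 3.8, 0, 0.0192, 0.0152, 0.007, 0], [0, 4.2, 0, 0.0217, 0.0186, 0.0079, 0], [0, 4.7, 0, 0.0239, 0.0223, 0.0088, 0], [0, 5.1, 0, 0.0259, 0.026, 0.0095, 0], [0, 5.4, 0, 0.0275, 0.03, 0.0101, 0], [0, 5.6, 0, 0.0289, 0.034, 0.0106, 0], [0, 5.8, 0, 0.0299, 0.0382, 0.011, 0], [0, 6.0, 0, 0.0307, 0.0424, 0.0112, 0], [0, 6.1, 0, 0.0311, 0.0467, 0.0114, 0], [0, 6.1, 0, 0.0313, 0.0511, 0.0114, 0], [0, 6.1, 0, 0.0311, 0.0554, 0.0114, 0], [0, 6.0, 0, 0.0306, 0.0596, 0.0112, 0], [0, 5.8, 0, 0.0298, 0.0639, 0.0109, 0], [0, 5.8, 0, 0.0298, 0.0639, 0.0109, 0], [0, 5.8, 0, 0.0298, 0.0639, 0.0109, 0]]
```

step_arm:
  steps:
    - [0,-0.6,0,-0.0031,-0.003,-0.0005,0]
    - [0,-1.1,0,-0.0059,-0.0061,-0.001,0]
    - [0,-1.6,0,-0.0085,-0.0096,-0.0014,0]
    - [0,-2.0,0,-0.0108,-0.0132,-0.0018,0]
    - [0,-2.4,0,-0.0129,-0.0169,-0.0022,0]
    - [0,-2.7,0,-0.0146,-0.0209,-0.0025,0]
    - [0,-3.0,0,-0.016,-0.0249,-0.0027,0]
    - [0,-3.2,0,-0.0172,-0.0291,-0.0029,0]
    - [0,-3.3,0,-0.0179,-0.0333,-0.003,0]
    - [0,-3.4,0,-0.0184,-0.0376,-0.0031,0]
    - [0,-3.5,0,-0.0186,-0.042,-0.0031,0]
    - [0,-3.4,0,-0.0184,-0.0463,-0.0031,0]
    - [0,-3.3,0,-0.0178,-0.0506,-0.003,0]
    - [0,-3.2,0,-0.017,-0.0548,-0.0028,0]
    - [0,-2.9,0,-0.0158,-0.0589,-0.0027,0]
    - [0,-2.7,0,-0.0143,-0.063,-0.0024,0]
    - [0,-2.3,0,-0.0125,-0.0669,-0.0021,0]
    - [0,-1.9,0,-0.0104,-0.0706,-0.0018,0]
    - [0,-1.9,0,-0.0104,-0.0706,-0.0018,0]
    - [0,-1.9,0,-0.0104,-0.0706,-0.0018,0]

```text
clock: 13.02
ee_pos: [0.596, 0.0277, 0.1867]
ee_rot: [0.059, 0.969, -0.014, 0.24]
wrist_force: [-1.3, -2.1, 7.5]
width: 0.0266
grip_force: 62.0
```

```bash
python3 chk.py
```

```text
angle 0.5658827248346852 radius 0.057715876766859284 out 0.04772715796765324 tang F 0.024536875286281568 rad F 4.102709450931807 norm F 6.741536060107351 width 0.026576255752132683 [-0.1465  0.4855  1.908   0.0477  0.2623 -1.6388]
```

Run:
```python
from k import *
from station import capture
im=[]
for n in("side","top"):
    d=capture(n);P=proj(d,world(HUB,q))[0];u,v=(P-[33,45]).astype(int)
    im.append(cv2.resize(d["color"][v:v+90,u:u+66,::-1],None,fx=6,fy=6,interpolation=cv2.INTER_CUBIC))
cv2.imwrite("pics/c.png",np.hstack(im))
```

View pics/c.png

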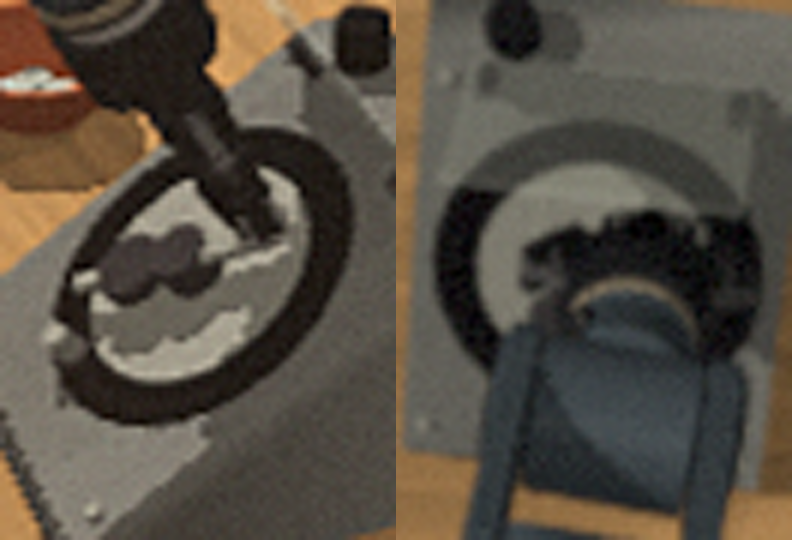

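The picture shows the pin standing tall at side (298,224) and the nose at (301,214), already past it clockwise. It has jumped, and the tangential force is about 0. I'll release and back out square to the face.

step_arm:
  steps:
    - [0,0,0,0,0,0,100]
    - [0,0,0,0,0,0,100]
    - [0,0,0,0,0,0,100]
    - [0,0,0,0,0,0,100]
    - [0,0,0,0,0,0,100]
    - [0,0,0,0,0,0,100]
    - [0,0,0,0.001,0,-0.01,100]
    - [0,0,0,0.003,0,-0.025,100]
    - [0,0,0,0.006,0,-0.05,100]
    - [0,0,0,0.01,0,-0.08,100]
    - [0,0,0,0.015,0,-0.115,100]
    - [0,0,0,0.02,0,-0.15,100]
    - [0,0,0,0.025,0,-0.19,100]
    - [0,0,0,0.025,0,-0.19,100]
    - [0,0,0,0.025,0,-0.19,100]
    - [0,0,0,0.025,0,-0.19,100]

```text
clock: 15.12
ee_pos: [0.4854, 0.0417, 0.3411]
ee_rot: [0.059, 0.97, -0.014, 0.237]
wrist_force: [-0.3, 0.1, 0.0]
width: 0.0855
grip_force: 0.0
```

Run:
```python
from k import *
from station import capture
im=[]
for n in("side","top"):
    d=capture(n);P=proj(d,world(HUB,q))[0];u,v=(P-[33,45]).astype(int)
    im.append(cv2.resize(d["color"][v:v+90,u:u+66,::-1],None,fx=6,fy=6,interpolation=cv2.INTER_CUBIC))
cv2.imwrite("pics/d.png",np.hstack(im))
s=env.sense();print(s["width"],s["wrist_force"])
```

```text
0.08542373088744558 [0.632  0.134  0.0515]
```

View pics/d.png

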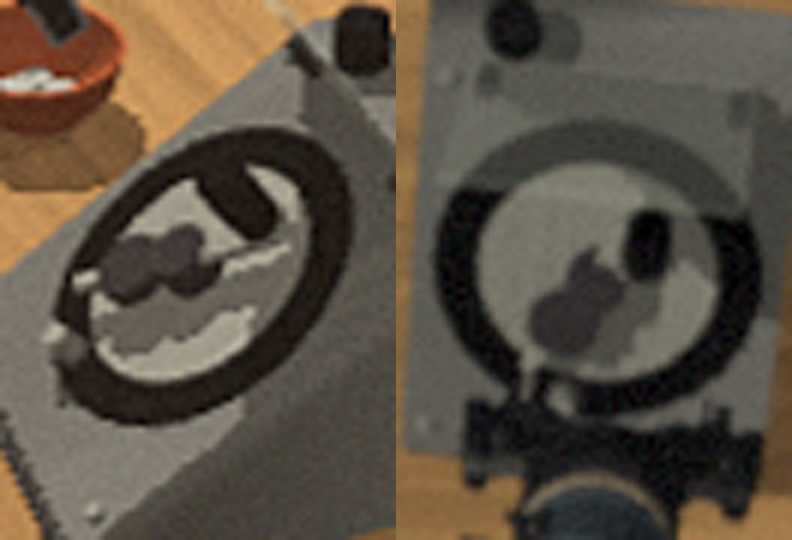

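The gripper is clear of the crank. The pin stands tall at top (323,205), with the nose past it clockwise at (317,201).

```bash
python3 -c "
from station import ticket
print(ticket.sign_off())"
```

```text
the job is handed in; nothing more can be done
None
```

The spring drive is rewound: the last pictures show the pin up and the nose just past it. The crank was stopped under half a turn after the jump and released, and the job was handed in at about 15 s with the robot clear of everything.

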